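Pack the potter's four-piece table set into its cork-lined box

ROBOT

A 6-joint arm with a two-finger parallel gripper is mounted at the origin on the work surface. World frame = base frame: x ahead of the robot, y to its left, z up, the work surface at z = 0. Lengths are in mm, angles in rad, forces in N, time in s.
With the tool pointing down it reaches from about 400 to 825 mm from the base axis. Payload 7 kg.
Tool frame: the origin (TCP) lies at the very end of the fingers, on their centre line; the grasp point (between the pads) lies 19 mm behind it; z points along the fingers, y is the direction in which the jaws open and shut (so a half turn about z gives the same grasp; the last joint's range is limited). The gripper opens to 88 mm and grips with 3 to 60 N. Pads are 19 mm wide; open, the fingers measure 130 mm over their backs; the gripper's body (78 mm by 193 mm) begins 47 mm behind the grasp point.
Start: joints at [1.463, 0.359, 0.012, 0, -1.224, -0.288], TCP at [260.25, 622.788, 187.161] pointing down, gripper open.
Joint ranges: [-3.07, 3.07], [-1.43, 2.12], [-1.02, 1.25], [-3.03, 1.67], [-3.05, -0], [-3.03, 3.03]. Speed limits (rad/s): [2.39, 2.39, 3.01, 3.14, 3.14, 3.14].

INTERFACE

Orientations are given as a unit quaternion [x, y, z, w].
In Python, from plant import bot gives the robot as it stands. Calls block until the motion is done:
- bot.move_ptp(position, orientation): joint-space move of the TCP to a pose.
- bot.line_to(position, velocity=150, ori=None): straight line of the TCP; ori=None keeps the orientation; velocity is the mean speed in mm/s.
- bot.move_joints(angles): joint-space move.
- bot.move_gripper(opening, force=None): finger opening in mm; force is the grip in N (None keeps the last); returns when the fingers have stopped.
- bot.pause(seconds).
- bot.solve_ik(position, orientation): joint angles nearest the present ones, or None.
- bot.read_state(): the state.
- bot.camera(name): name is "side" or "top" or "wrist"; returns the picture (480x640x3 uint8, red, green, blue); there is no depth.
- bot.get_calibration(name): a dict with "fx", "fy", "cx", "cy" (pixels), "distortion" ([k1, k2, p1, p2, k3] as OpenCV has them; the pictures are not rectified), "view" (4x4, takes a point from world to camera coordinates); the wrist camera has in their place "T_tool_cam" (4x4, takes a point from camera to tool coordinates, whose origin is the TCP and whose axes are the flange's). Camera axes: x right, y up, looking along -z (the intrinsics and any distortion apply to the point x, -y, -z); pixel columns grow to the right and rows downward; lengths in mm; the calibration is good to about 2 mm. A picture is of the moment at which its call begins: read the wrist's pose just before it. get_calibration takes no time and is no camera call.
A pose or a line that the arm cannot do raises bot.Unreachable and nothing moves.
- bot.close_job(): hands the job in, once; it reports no verdict.
The state is a dict: "t": time; "joint_pos": joint angles; "qvel": joint speeds; "tau": joint torques, N m; "tcp_pos": TCP position; "eef_rot": TCP orientation; "contact_force": force on the tool from outside, world axes, zero at the start; "moment": the same for the moment, N m; "width": finger opening in mm.
Only numpy, scipy, OpenCV 4.12 (cv2) and the standard library are available. Lean on these libraries where they do the work, as an engineer would, in place of code of your own. Each camera call takes 0.05 s, during which the arm holds its last target. There are 200 camera calls.

TASK

Pack the four-piece set into the wooden box with the cork cradles: the narrow-necked flask, the round cup without a handle, the square cup and the oblong holder, each standing upright on the floor of the recess cut to its own shape and size. Lower each piece into place and let go only when it is down, for they must not be dropped. Leave the mug with a handle and the straight vase where they stand; they belong to another order.

Things in the scene. Friction and masses are not known exactly. Their poses are not given: they have to be found in the camera images.
- flask: Round narrow-necked flask, 110 mm tall: foot 54 mm across, body 62 mm across up to 52 mm height, shoulder drawing in to a straight neck 28 mm across between 84 and 105 mm height, lip 34 mm across at the top; about 220 g; the same grey-green glazed ceramic as the other pots; origin at the centre of its underside, z up
- cup: Plain round straight-sided cup WITHOUT a handle, 44 mm across, 58 mm tall, open top, wall 4 mm, about 100 g; the same grey-green glazed ceramic as the other pots; origin at the centre of its underside, z up
- square_cup: Square straight-sided cup, 50 x 50 mm, 56 mm tall, open top, wall 5 mm, about 130 g; the same grey-green glazed ceramic as the other pots; origin at the centre of its underside, z up, x and y square to its sides
- oblong: Oblong narrow holder, 70 mm long (along its x) by 32 mm wide (along its y), 60 mm tall, straight-sided, open top, wall 5 mm, about 130 g; the same grey-green glazed ceramic as the other pots; origin at the centre of its underside, z up
- mug: LOOK-ALIKE, not part of the set: round cup 44 mm across and 58 mm tall like the other, but WITH a handle that stands out to 44 mm from its axis along its +y; about 120 g; the same grey-green glazed ceramic as the other pots; origin at the centre of its underside, z up
- vase: LOOK-ALIKE, not part of the set: straight cylindrical vase, 62 mm across, 110 mm tall, wide open top without any neck, about 240 g; the same grey-green glazed ceramic as the other pots; origin at the centre of its underside, z up
- cradle_flask: Cradle for the flask: fixed cork block 100 x 100 x 20 mm, one of four in a 2 x 2 square (104 mm pitch) in a fixed wooden box 224 x 224 mm, 30 mm high, walls 8 mm; origin at the centre of its underside, 8 mm above the table, z up, x and y along its edges; central grey-floored recess 12 mm deep (floor 8 mm above the origin, 2 mm bevel): the larger round one, 78 mm across
- cradle_cup: Cradle for the round cup: fixed cork block 100 x 100 x 20 mm, one of four in a 2 x 2 square (104 mm pitch) in a fixed wooden box 224 x 224 mm, 30 mm high, walls 8 mm; origin at the centre of its underside, 8 mm above the table, z up, x and y along its edges; central grey-floored recess 12 mm deep (floor 8 mm above the origin, 2 mm bevel): the smaller round one, 60 mm across
- cradle_square: Cradle for the square cup: fixed cork block 100 x 100 x 20 mm, one of four in a 2 x 2 square (104 mm pitch) in a fixed wooden box 224 x 224 mm, 30 mm high, walls 8 mm; origin at the centre of its underside, 8 mm above the table, z up, x and y along its edges; central grey-floored recess 12 mm deep (floor 8 mm above the origin, 2 mm bevel): a square one, 66 x 66 mm, sides along x, y
- cradle_oblong: Cradle for the oblong holder: fixed cork block 100 x 100 x 20 mm, one of four in a 2 x 2 square (104 mm pitch) in a fixed wooden box 224 x 224 mm, 30 mm high, walls 8 mm; origin at the centre of its underside, 8 mm above the table, z up, x and y along its edges; central grey-floored recess 12 mm deep (floor 8 mm above the origin, 2 mm bevel): an oblong one, 86 mm along x by 48 mm along y
Mind the look-alikes: they are no part of the job. Leave any blue or purple look-alike of the flask alone.

How it is judged (in metres and radians):
At the end, for the whole second after the job is handed in: Each of the four pieces upright (0.12 rad) in its own cradle: underside within 4.5 mm of the recess floor, centre within 16 mm of the cradle's, released, at rest. Mug and vase upright within 30 mm of their start (z of flask in the frame of cradle_flask between 0.004 and 0.0125 m and horizontal distance between flask and cradle_flask below 0.016 m and angle between each of flask, cup, square_cup, oblong, mug, vase's own z axis and vertical below 0.12 rad and linear speed of each of flask, cup, square_cup, oblong, mug, vase below 0.02 m/s and z of cup in the frame of cradle_cup between 0.004 and 0.0125 m and horizontal distance between cup and cradle_cup below 0.016 m and z of square_cup in the frame of cradle_square between 0.004 and 0.0125 m and horizontal distance between square_cup and cradle_square below 0.016 m and z of oblong in the frame of cradle_oblong between 0.004 and 0.0125 m and horizontal distance between oblong and cradle_oblong below 0.016 m and distance of each of mug, vase from where it was at the start of the episode below 0.03 m); the robot touches nothing.
It fails at once if the flask is let fall (over 0.7 m/s out of the gripper, a drop of about 25 mm) (linear speed of flask above 0.7 m/s and contact force between flask and the fingers below 0.05 N).
It fails at once if the round cup is let fall (over 0.7 m/s out of the gripper, a drop of about 25 mm) (linear speed of cup above 0.7 m/s and contact force between cup and the fingers below 0.05 N).
It fails at once if the square cup is let fall (over 0.7 m/s out of the gripper, a drop of about 25 mm) (linear speed of square_cup above 0.7 m/s and contact force between square_cup and the fingers below 0.05 N).
It fails at once if the oblong holder is let fall (over 0.7 m/s out of the gripper, a drop of about 25 mm) (linear speed of oblong above 0.7 m/s and contact force between oblong and the fingers below 0.05 N).
It also fails if it takes over 115 s, if anything falls off the work surface, if the arm or the gripper's body presses on something with over 40 N, if the wrist force passes 120 N, or if a joint passes its speed limit or range.

## Working session

There is one attempt and no reset: what is moved stays moved. The work goes in short steps, each a Python script; the robot and the scene stay as the last script left them, time stands still between calls to the robot, and variables do not carry over. Pictures are saved under pics/ and viewed, about 12 in all and at most 16, crops included, and the job is handed in when it is done.

```bash
mkdir -p pics; ls
python3 - <<'E'
from plant import bot
import cv2,numpy as np
np.set_printoptions(precision=4,suppress=True)
for n in("top","side"):
    im=bot.camera(n); cv2.imwrite(f"pics/{n}0.png",im[:,:,::-1])
    c=bot.get_calibration(n); print(n,{k:np.array(v) for k,v in c.items()})
print(bot.get_calibration("wrist")); print(bot.read_state())
E
```

```text
pics
top {'fx': array(589.2359), 'fy': array(589.2359), 'cx': array(320.3303), 'cy': array(235.7727), 'distortion': array([0.0394, 0.    , 0.    , 0.    , 0.    ]), 'view': array([[    0.01  ,    -0.9998,    -0.0176,    75.9337],
       [    0.9925,     0.0078,     0.1216,  -481.7079],
       [   -0.1214,    -0.0186,     0.9924, -1061.0343],
       [    0.    ,     0.    ,     0.    ,     1.    ]])}
side {'fx': array(590.4994), 'fy': array(590.4994), 'cx': array(321.4422), 'cy': array(238.6955), 'distortion': array([-0.0431,  0.    ,  0.    ,  0.    ,  0.    ]), 'view': array([[    0.7552,    -0.6552,     0.0171,  -317.9704],
       [    0.5061,     0.5995,     0.6201,  -312.6787],
       [   -0.4165,    -0.4597,     0.7843, -1081.9937],
       [    0.    ,     0.    ,     0.    ,     1.    ]])}
{'fx': 386.4652415340074, 'fy': 386.4652415340074, 'cx': 320.39377263207444, 'cy': 236.80730028320718, 'distortion': array([0.0121, 0.    , 0.    , 0.    , 0.    ]), 'T_tool_cam': array([[   0.0001,    0.9545,    0.2983,   79.9647],
       [   1.    ,   -0.0003,    0.0007,    0.4696],
       [   0.0008,    0.2983,   -0.9545, -196.8858],
       [   0.    ,    0.    ,    0.    ,    1.    ]])}
{'t': 0.1, 'joint_pos': array([ 1.4631,  0.3593,  0.0112, -0.0003, -1.2241, -0.2881]), 'qvel': array([ 0.0004, -0.0016,  0.0026,  0.0011, -0.0001,  0.0006]), 'tau': array([ -0.0015, -58.4161,  29.3752,   7.0155,   0.0102,  -0.0001]), 'tcp_pos': array([260.0936, 622.3631, 186.3263]), 'eef_rot': array([ 0.9805, -0.1966, -0.0001,  0.0007]), 'contact_force': array([-0.5509,  0.3466, -0.1067]), 'moment': array([-0.0231,  0.0095, -0.0378]), 'width': 87.71856336918515}
```

View pics/top0.png

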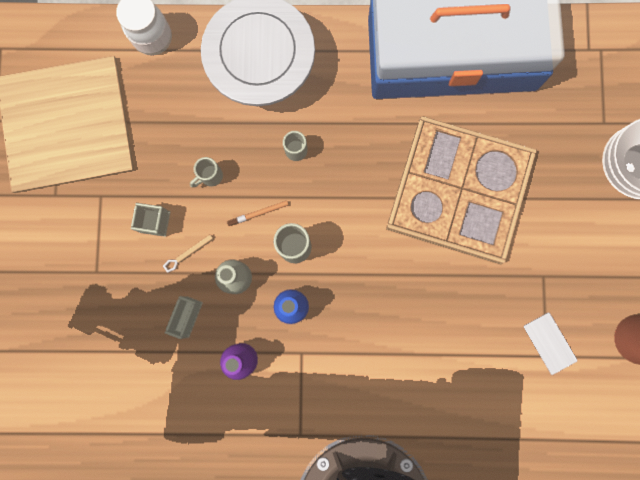

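View pics/side0.png

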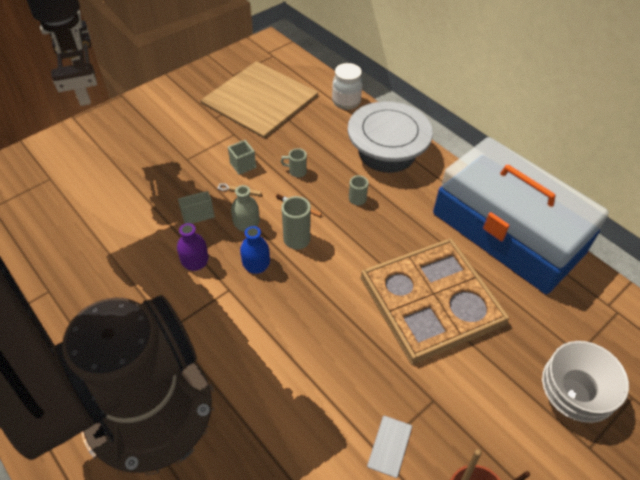

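The top view shows six grey-green pots:

| Piece | Pixel | What identifies it |
|---|---|---|
| flask | (233,276) | narrow neck |
| round cup | (294,145) | no handle |
| mug | (205,171) | handle at lower left |
| square cup | (150,219) | square shape |
| oblong | (183,318) | oblong shape |
| vase | (292,243) | wide mouth, no neck |

The blue (290,306) and purple (238,361) flasks are decoys. In the box, the oblong recess is at (443,155), the large round one at (496,171), the small round one at (427,207) and the square one at (482,223).

Next I'll measure these and confirm them in an enlarged crop.

```bash
cat > h.py <<'E'
from plant import bot
import cv2,numpy as np
np.set_printoptions(precision=3,suppress=True)
F=np.diag([1,-1,-1.])
def cal(n):
    c=bot.get_calibration(n); V=np.array(c["view"])
    K=np.array([[c["fx"],0,c["cx"]],[0,c["fy"],c["cy"]],[0,0,1]])
    return K,np.array(c["distortion"]),F@V[:3,:3],F@V[:3,3]
def cast(n,px,z):
    K,d,R,t=cal(n); p=cv2.undistortPoints(np.float64(px).reshape(-1,1,2),K,d)[:,0]
    r=np.c_[p,np.ones(len(p))]@R; o=-R.T@t
    return o+r*((z-o[2])/r[:,2])[:,None]
def proj(n,P):
    K,d,R,t=cal(n); return cv2.projectPoints(np.float64(P),cv2.Rodrigues(R)[0],t,K,d)[0][:,0]
def blob(mask,px,r=45):
    """connected component of the mask nearest px"""
    m=np.zeros_like(mask); x,y=px; m[max(0,y-r):y+r,max(0,x-r):x+r]=mask[max(0,y-r):y+r,max(0,x-r):x+r]
    cs=[c for c in cv2.findContours(m,cv2.RETR_EXTERNAL,cv2.CHAIN_APPROX_NONE)[0] if cv2.contourArea(c)>80]
    return min(cs,key=lambda c:-cv2.pointPolygonTest(c,(float(x),float(y)),True))
def cen(c):
    m=cv2.moments(c); return np.array([m["m10"],m["m01"]])/m["m00"]
def ring(c,r,z): a=np.linspace(0,6.28,40); return np.c_[c[0]+r*np.cos(a),c[1]+r*np.sin(a),a*0+z]
def rect(c,l,w,a,z):
    R=np.array([[np.cos(a),-np.sin(a)],[np.sin(a),np.cos(a)]]); q=np.array([[l,w],[-l,w],[-l,-w],[l,-w]])/2
    return np.c_[q@R.T+c[:2],[z]*4]
def long_ang(P):
    (_,_),(w,h),a=cv2.minAreaRect(np.float32(P[:,:2])); a=np.deg2rad(a)
    return (a if w>=h else a+np.pi/2),w,h
def down(yaw): # tool z down, tool y at yaw+90deg (up to sign); tool x at yaw
    from scipy.spatial.transform import Rotation as Ro
    c,s=np.cos(yaw),np.sin(yaw); return Ro.from_matrix(np.array([[c,s,0],[s,-c,0],[0,0,-1]])).as_quat()
E
cat > meas.py <<'E'
from h import *
im=cv2.imread("pics/top0.png"); lab=cv2.cvtColor(im,cv2.COLOR_BGR2LAB).astype(int)
for q in[(233,276),(294,135),(183,330),(150,219),(260,330),(190,345),(443,155)]: print(q,lab[q[1],q[0]])
a,b=lab[...,1],lab[...,2]
green=((a<127)&(b>118)).astype(np.uint8)*255
grey=((abs(a-128)<7)&(b<136)&(lab[...,0]>80)).astype(np.uint8)*255
cv2.imwrite("pics/green.png",green)
ov=[]
for n,px,h in[("cup",(294,145),58),("square",(150,219),56),("oblong",(183,318),60),("flask",(233,276),80),("vase",(292,243),110),("mug",(205,171),58)]:
    c=blob(green,px,32); p=cast("top",[cen(c)],h/2)[0]; A,w,l=long_ang(cast("top",c,h/2)); print(n,p,"ang",A,w,l)
    if n in("cup","vase"): r=22 if n=="cup" else 31; ov+=[ring(p,r,0),ring(p,r,h)]
    if n=="flask": ov+=[ring(p,31,30),ring(p,17,110),ring(p,27,0)]
    if n=="square": ov+=[rect(p,50,50,A,0),rect(p,50,50,A,56)]
    if n=="oblong": ov+=[rect(p,70,32,A,0),rect(p,70,32,A,60)]
for n,px in[("c_oblong",(443,155)),("c_flask",(496,171)),("c_cup",(427,207)),("c_square",(482,223))]:
    c=blob(grey,px,32); p=cast("top",[cen(c)],16)[0]; A,w,l=long_ang(cast("top",c,16)); print(n,p,"ang",A,w,l)
    if n=="c_oblong": ov.append(rect(p,86,48,A,16)); 
    else: ov.append(ring(p,{"c_f":39,"c_c":30,"c_s":33}[n[:3]],16))
S=3; big=cv2.resize(im,None,fx=S,fy=S,interpolation=cv2.INTER_CUBIC)
for o in ov: cv2.polylines(big,[np.int32((proj("top",o)+.5)*S)],True,(0,0,255),1)
cv2.imwrite("pics/ovA.png",big[110*S:390*S,115*S:340*S][:,:]); cv2.imwrite("pics/ovA.png",cv2.resize(big[115*S:385*S,115*S:340*S],None,fx=.72,fy=.72,interpolation=cv2.INTER_AREA)); cv2.imwrite("pics/ovB.png",big[110*S:270*S,380*S:545*S])
E
python3 meas.py
```

```text
(233, 276) [223 124 139]
(294, 135) [109 127 136]
(183, 330) [125 126 135]
(150, 219) [132 127 136]
(260, 330) [161 142 155]
(190, 345) [106 136 146]
(443, 155) [178 132 130]
cup [657.854 132.18   29.   ] ang 2.1479008715910592 43.6380729675293 45.59626007080078
square [512.122 405.643  28.   ] ang 3.0110777864677347 50.55821990966797 52.22307205200195
oblong [329.819 327.75   30.   ] ang 2.796175866516554 31.49878692626953 70.48648071289062
flask [402.865 247.698  40.   ] ang 0.4689556701674032 59.129310607910156 43.102577209472656
vase [467.697 132.565  55.   ] ang 0.012610428744688575 63.716552734375 61.57788848876953
mug [604.563 299.763  29.   ] ang 1.954982747227237 44.538421630859375 57.61166763305664
c_oblong [ 639.234 -148.238   16.   ] ang 2.8482360052956954 46.223384857177734 82.73641967773438
c_flask [ 609.025 -248.403   16.   ] ang 3.1219953832342817 72.62367248535156 73.22071075439453
c_cup [ 539.46  -117.914   16.   ] ang 1.576301097412847 55.22720718383789 56.15277862548828
c_square [ 508.942 -218.068   16.   ] ang 2.8438198184180714 63.520870208740234 63.7869758605957
```

View pics/ovA.png

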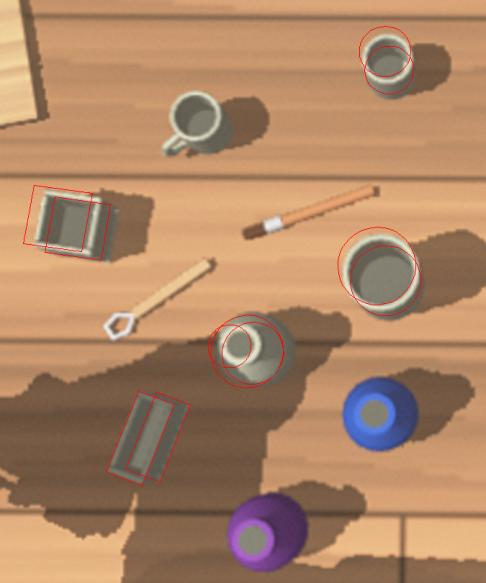

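View pics/ovB.png

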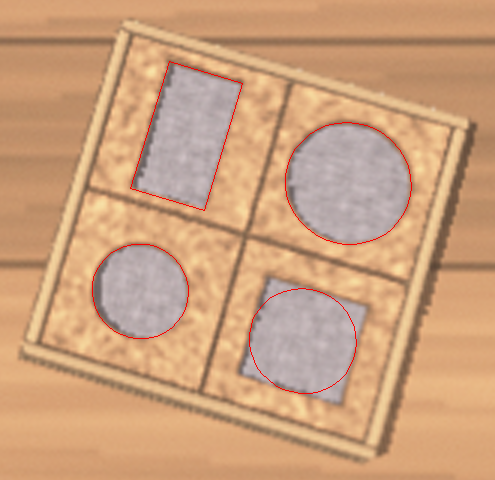

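The crop confirms all the identities: (386,65) is the cup without a handle and (196,118) is the mug with one. The box and oblong outlines fit. The cup, square cup and flask outlines sit a few pixels up-left because the mask was too strict, so I'll widen it.

```bash
sed -i 's/green=((a<127)&(b>118))/green=((a<132)\&(b<144)\&(b>118))/; s/("flask",(233,276),80)/("flask",(233,276),60)/' meas.py; sed -i 's/^ov=\[\]/for q,nm,h in [((290,306),"blue",110),((238,361),"purple",110)]: pass\nov=[]/' meas.py
cat >> meas.py <<'E'
# flask lip: bright ring round the hole
print("bottle lips on z=110:",cast("top",[(228,275),(289,306.5),(232,365)],110))
E
python3 meas.py | grep -v '^('
cat > ik.py <<'E'
from h import *
E
```

```text
cup [652.732 129.919  29.   ] ang 0.012725496029131412 56.22399139404297 43.516048431396484
square [509.865 398.063  28.   ] ang 1.4349034721675322 66.79733276367188 54.61506652832031
oblong [329.489 328.973  30.   ] ang 2.791260070618431 46.22429275512695 76.41364288330078
flask [403.885 240.302  30.   ] ang 1.579330473321434 60.611576080322266 66.61318969726562
vase [464.824 130.107  55.   ] ang 0.47679002430414374 72.53794860839844 63.03159713745117
mug [599.529 295.239  29.   ] ang 1.6293550488482114 54.70855712890625 60.69533920288086
c_oblong [ 639.234 -148.238   16.   ] ang 2.8482360052956954 46.223384857177734 82.73641967773438
c_flask [ 609.025 -248.403   16.   ] ang 3.1219953832342817 72.62367248535156 73.22071075439453
c_cup [ 539.46  -117.914   16.   ] ang 1.576301097412847 55.22720718383789 56.15277862548828
c_square [ 508.942 -218.068   16.   ] ang 2.8438198184180714 63.520870208740234 63.7869758605957
bottle lips on z=110: [[402.646 235.42  110.   ]
 [350.346 130.518 110.   ]
 [252.652 224.097 110.   ]]
```

View pics/ovA.png

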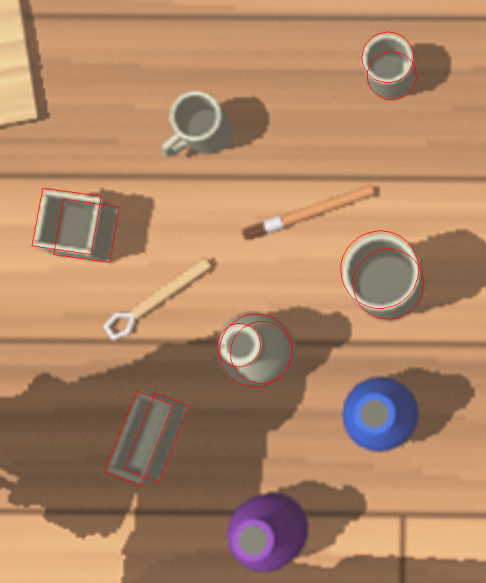

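Both overlays now fit to about 2 mm. I'll check reachability, then run the cup first.

```bash
cat > jobs.py <<'E'
from h import *
# name: (pick xy, pick yaw, place xy, place yaw, TCP height above underside, approach opening, width)
B=-0.295
J={"cup":((653,130),B,(539.5,-118),B,24,76,44),
   "square":((510,398),-0.136,(509,-218),B,24,80,50),
   "oblong":((329.5,329),-0.350,(639.2,-148.2),B,27,60,32),
   "flask":((403.5,238.5),B,(609,-248.4),B,83,62,34)}
UP=235
def pick(n,force=25):
    p,y,_,_,h,op,w=J[n]; q=down(y)
    bot.move_ptp([*p,UP],q); bot.move_gripper(op); bot.line_to([*p,h],150)
    bot.move_gripper(w-12,force); s=bot.read_state(); print(n,"gripped width",s["width"],"t",s["t"])
    bot.line_to([*p,UP],150); s=bot.read_state(); print("lifted width",s["width"],"F",s["contact_force"])
def place(n):
    _,_,p,y,h,op,w=J[n]; q=down(y)
    bot.move_ptp([*p,UP],q); bot.line_to([*p,16+h+6],120); bot.pause(.3)
    f0=bot.read_state()["contact_force"][2]
    for dz in np.arange(5,-3.1,-1):
        bot.line_to([*p,16+h+dz],15); f=bot.read_state()["contact_force"][2]-f0
        if f>2.5: break
    s=bot.read_state(); print("down at dz",dz,"dF",f,s["tcp_pos"],"width",s["width"])
    bot.move_gripper(s["width"]+8); bot.move_gripper(w+24); bot.line_to([*p,UP],150); print("t",bot.read_state()["t"])
E
python3 - <<'E'
from jobs import *
for n,(p,y,c,yc,h,_,_) in J.items():
    for xy,yy,zs in((p,y,(h,UP)),(c,yc,(h+13,UP))): print(n,[bot.solve_ik([*xy,z],down(yy)) for z in zs])
pick("cup")
cv2.imwrite("pics/w1.png",bot.camera("wrist")[:,:,::-1])
E
```

```text
cup [array([ 0.489,  0.479, -0.201,  0.   , -0.891,  0.787]), array([ 0.489,  0.32 ,  0.064,  0.   , -1.315,  0.787])]
cup [array([ 0.139,  0.305, -0.451,  0.   , -0.814,  1.136]), array([ 0.139,  0.128, -0.185,  0.   , -1.257,  1.136])]
square [array([ 0.964,  0.453, -0.247,  0.   , -0.872,  0.471]), array([ 0.964,  0.288,  0.019,  0.   , -1.302,  0.471])]
square [array([-0.051,  0.307, -0.448,  0.   , -0.816,  1.327]), array([-0.051,  0.131, -0.183,  0.   , -1.258,  1.327])]
oblong [array([ 1.209,  0.192, -0.648,  0.   , -0.732,  0.012]), array([ 1.209, -0.025, -0.35 ,  0.   , -1.246,  0.012])]
oblong [array([ 0.069,  0.448, -0.21 ,  0.   , -0.913,  1.207]), array([ 0.069,  0.304,  0.041,  0.   , -1.308,  1.207])]
flask [array([ 0.955,  0.118, -0.574,  0.   , -0.879,  0.32 ]), array([ 0.955, -0.019, -0.344,  0.   , -1.246,  0.32 ])]
flask [array([-0.091,  0.397, -0.148,  0.   , -1.026,  1.367]), array([-0.091,  0.306,  0.044,  0.   , -1.309,  1.367])]
cup gripped width 32.22560031810053 t 5.3
lifted width 31.85600459123545 F [ 0.15  -0.033 -0.852]
```

Run:
```python
from jobs import *
t=bot.camera("top")[:,:,::-1]; cv2.imwrite("pics/t1.png",t)
w=cv2.imread("pics/w1.png"); cv2.imwrite("pics/c1.png",np.hstack([cv2.resize(w,(480,360)),cv2.resize(t[60:300,200:400],(300,360))]))
```

```text
(no output)
```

View pics/c1.png

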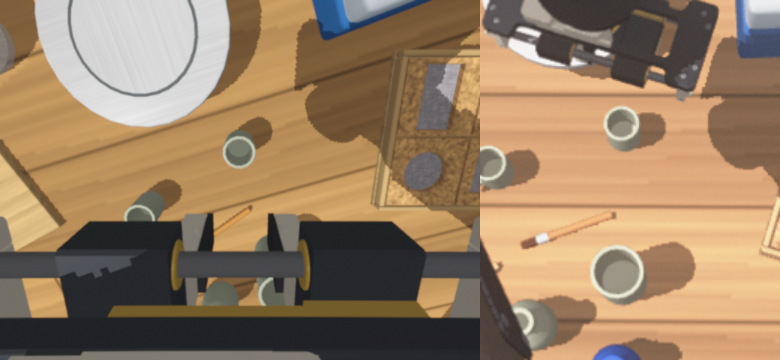

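The cup still stands at its place, directly below the gripper at wrist crop (239,150), but it isn't held. I'll redo the grasp step by step and read the state.

Run:
```python
from jobs import *
def s(l):
    r=bot.read_state(); print(l,r["t"],r["tcp_pos"],r["width"],r["contact_force"])
s("0"); bot.move_gripper(80); s("open"); bot.line_to([653,130,24],150); s("low")
bot.move_gripper(40,30); s("closed"); bot.pause(.5); s("later")
cv2.imwrite("pics/w2.png",bot.camera("wrist")[:,:,::-1]);cv2.imwrite("pics/s2.png",bot.camera("side")[:,:,::-1])
w=cv2.imread("pics/w2.png");x=cv2.imread("pics/s2.png")[80:280,240:480]
cv2.imwrite("pics/c2.png",np.hstack([cv2.resize(w,(400,300)),cv2.resize(x,(400,300))]))
```

```text
0 6.9583 [652.62  129.834 233.968] 32.25851770189574 [-0.361  0.815  0.531]
open 7.9083 [653.004 129.986 235.036] 79.9257207424033 [ 0.166  0.281 -0.125]
low 9.4667 [653.622 130.272  24.965] 79.93938468893874 [ 0.132  0.375 -0.062]
closed 10.3167 [652.977 129.977  23.943] 39.64706868658527 [-0.066 -0.643 -0.262]
later 10.8167 [652.974 129.979  23.962] 39.79001088946767 [0.871 0.797 0.588]
```

View pics/c2.png

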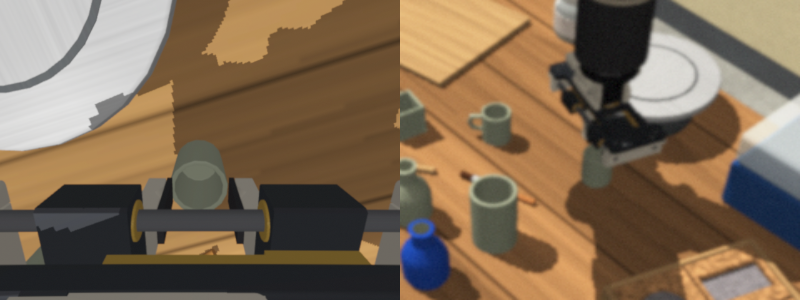

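Run:
```python
from jobs import *
x=cv2.imread("pics/s2.png"); w=cv2.imread("pics/w2.png")
y0=J["cup"][1]; d=np.array([-np.sin(y0),np.cos(y0),0])
P=[[653,130,24],[653,130,43]]+[list(np.array([653,130,24])+k*d*20) for k in(-1,1)]
px=proj("side",P); S=5; x0,yy=340,100
big=cv2.resize(x[yy:yy+120,x0:x0+80],None,fx=S,fy=S,interpolation=cv2.INTER_CUBIC)
for o in(ring((653,130),22,0),ring((653,130),22,58)): cv2.polylines(big,[np.int32((proj("side",o)-[x0,yy]+.5)*S)],True,(0,0,255),1)
for p in px: cv2.circle(big,tuple(int(v) for v in(p-[x0,yy]+.5)*S),3,(255,255,0),-1)
cv2.imwrite("pics/c3.png",np.hstack([big,cv2.resize(w[200:420,220:420],(400,440))[:, :400] if 0 else cv2.copyMakeBorder(cv2.resize(w[200:420,220:420],(400,440)),0,160,0,0,cv2.BORDER_CONSTANT)]))
```

```text
(no output)
```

View pics/c3.png

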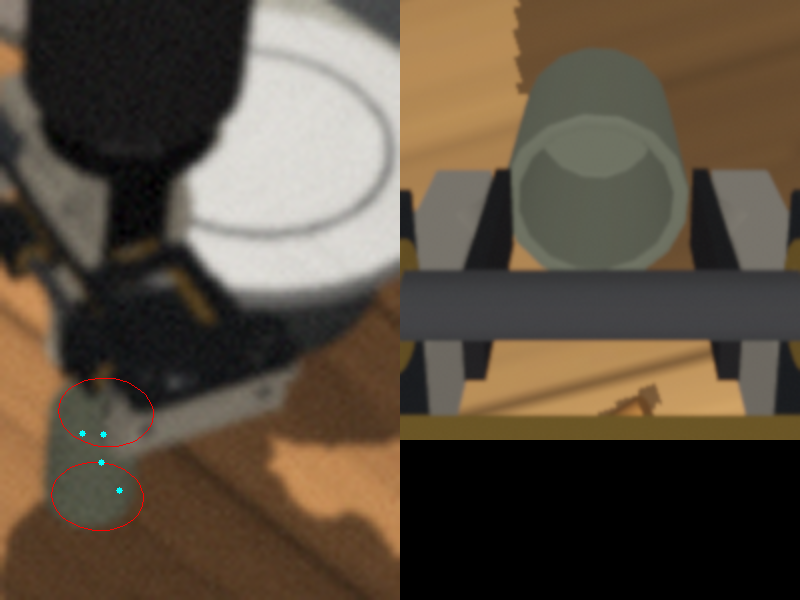

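Part of the mismatch is explained. The cup rim appears where calibration predicts, but the finger ends appear about 40 mm higher than the stated TCP, so they closed above the cup. I'll measure this by touching the bare table with the fingers closed.

Run:
```python
from jobs import *
bot.move_gripper(80); bot.line_to([653,130,UP],200)
bot.move_ptp([450,30,150],down(np.pi/2)); bot.move_gripper(5,20); bot.line_to([450,30,20],150); bot.pause(.3)
f0=bot.read_state()["contact_force"]; z=20
while z>-60:
    z-=1.5; bot.line_to([450,30,z],20); s=bot.read_state(); df=(s["contact_force"]-f0)[2]
    if df>4: break
print(z,s["tcp_pos"],df,s["width"],s["t"])
w=bot.camera("wrist")[:,:,::-1]; cv2.imwrite("pics/w4.png",w); cv2.imwrite("pics/s4.png",bot.camera("side")[:,:,::-1])
bot.line_to([450,30,100],150)
```

```text
-40.0 [450.172  30.042 -39.17 ] 15.573935993417361 4.963595950705726 27.2083
```

Run:
```python
from jobs import *
x=cv2.imread("pics/s4.png"); S=4
c=np.array([450,30.]); x0,y0=(proj("side",[[450,30,60]])[0]-[65,75]).astype(int)
big=cv2.resize(x[y0:y0+150,x0:x0+130],None,fx=S,fy=S,interpolation=cv2.INTER_CUBIC)
for z in(0,19,66,100):
    p=(proj("side",[[450,30,z]])[0]-[x0,y0]+.5)*S; cv2.circle(big,tuple(p.astype(int)),3,(255,255,0),-1); cv2.putText(big,str(z),tuple(p.astype(int)+[6,4]),0,.5,(255,255,0))
for z in(66,27): cv2.polylines(big,[np.int32((proj("side",rect(c,78,193,np.pi/2,z))-[x0,y0]+.5)*S)],True,(0,0,255),1)
cv2.imwrite("pics/c4.png",big)
```

```text
(no output)
```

View pics/c4.png

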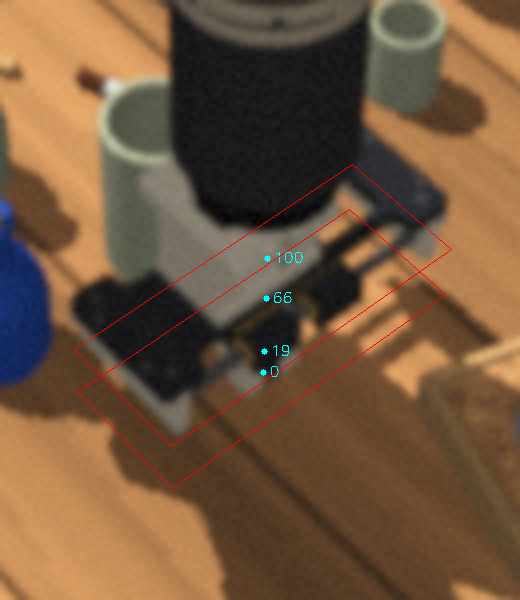

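The gripper's stop plates match the stated geometry about 66 mm above the real tips, so the fingers and body are normal and the controller's TCP lies 39 mm beyond the real finger ends. I'll command every height 39 mm lower.

```bash
cat > edit.py <<'E'
s=open("jobs.py").read()
i=s.index("UP=235")
s=s[:i]+'''OFF=-39  # real finger ends are 39 mm above the reported TCP (touched the table)
def at(p,z): return [*p,z+OFF]
def pick(n,force=25):
    p,y,_,_,h,op,w=J[n]; q=down(y); up=h+135
    bot.move_ptp(at(p,up),q); bot.move_gripper(op); bot.line_to(at(p,h),160)
    bot.move_gripper(w-12,force); s=bot.read_state(); print(n,"gripped width",s["width"],"t",s["t"])
    if s["width"]<w-6: print("NOT HELD"); bot.move_gripper(op); bot.line_to(at(p,up)); return False
    bot.line_to(at(p,up),150); s=bot.read_state(); print("lifted width",s["width"],"F",s["contact_force"]); return s["width"]>w-6
def place(n):
    _,_,p,y,h,op,w=J[n]; q=down(y); up=h+135
    bot.move_ptp(at(p,up),q); bot.line_to(at(p,16+h+5),120); bot.pause(.3)
    f0=bot.read_state()["contact_force"][2]
    for dz in np.arange(4,-4.1,-1):
        bot.line_to(at(p,16+h+dz),15); f=bot.read_state()["contact_force"][2]-f0
        if f>3: break
    s=bot.read_state(); print("down at dz",dz,"dF",f,s["tcp_pos"],"width",s["width"])
    bot.move_gripper(s["width"]+6); bot.move_gripper(w+24); bot.line_to(at(p,up),160); print("t",bot.read_state()["t"])
'''
open("jobs.py","w").write(s)
E
python3 edit.py
python3 - <<'E'
from jobs import *
for n,(p,y,c,yc,h,_,_) in J.items():
    print(n,[bot.solve_ik(at(xy,z),down(yy)) is not None for xy,yy,zs in((p,y,(h,h+135)),(c,yc,(h+12,h+151))) for z in zs])
if pick("cup"): place("cup")
E
```

```text
cup [True, True, True, True]
square [True, True, True, True]
oblong [True, True, True, True]
flask [True, True, True, True]
cup gripped width 43.74572352640568 t 32.8833
lifted width 43.79113106767722 F [ 0.134 -0.066 -1.658]
down at dz 0.0 dF 4.787156434349099 [ 539.726 -118.015    1.295] width 43.292396862140784
t 39.5
```

Run:
```python
from jobs import *
if pick("square"): place("square")
cv2.imwrite("pics/s5.png",bot.camera("side")[:,:,::-1]); cv2.imwrite("pics/t5.png",bot.camera("top")[:,:,::-1])
```

```text
square gripped width 49.86896081771556 t 43.4583
lifted width 50.04397226526847 F [ 0.42   0.908 -1.665]
down at dz 0.0 dF 4.669599641944143 [ 509.203 -218.093    1.333] width 49.5973734553789
t 51.225
```

Run:
```python
from jobs import *
if pick("oblong"): place("oblong")
bot.move_ptp(at(J["flask"][0],218),down(J["flask"][1]))
t=bot.camera("top")[:,:,::-1]; s=bot.camera("side")[:,:,::-1]; cv2.imwrite("pics/t6.png",t)
cv2.imwrite("pics/c6.png",np.hstack([cv2.resize(t[100:280,370:560],(400,380)),cv2.resize(s[225:375,345:520],(400,380))]))
```

```text
oblong gripped width 31.872538910500563 t 55.475
lifted width 31.957458941406372 F [ 0.425  1.356 -1.479]
down at dz 0.0 dF 3.133704477553853 [ 639.451 -148.198    4.348] width 32.2170209291076
t 63.0917
```

View pics/c6.png

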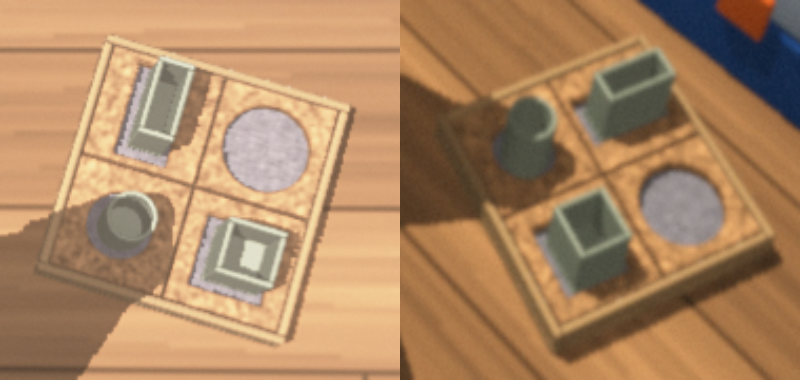

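The three pieces stand upright in their own recesses. The flask is next, gripped at neck and lip height.

```bash
sed -i 's/B,83,62,34)/B,84,62,30)/' jobs.py
python3 - <<'E'
from jobs import *
if pick("flask",30): print("held")
w=bot.camera("wrist")[:,:,::-1]; s=bot.camera("side")[:,:,::-1]; cv2.imwrite("pics/c7.png",np.hstack([cv2.resize(w,(400,300)),cv2.resize(s[100:300,120:387],(400,300))]))
E
```

```text
flask gripped width 29.24605066279727 t 67.15
lifted width 28.96117747788541 F [ 0.274  0.773 -2.222]
held
```

View pics/c7.png

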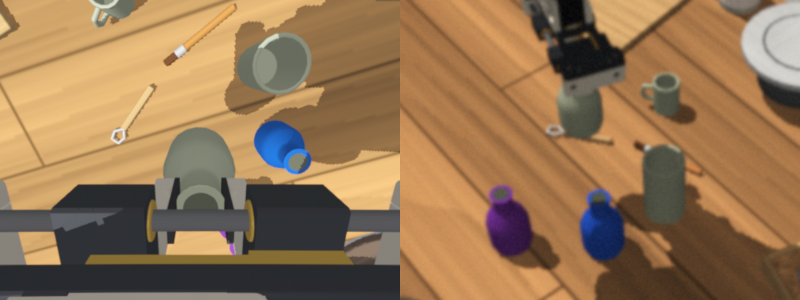

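The flask hangs upright in the gripper, held by the neck at a 29 mm opening. I'll place it now.

Run:
```python
from jobs import *
place("flask")
bot.move_ptp([450,150,200],down(-.295)); bot.pause(.5)
t=bot.camera("top")[:,:,::-1]; s=bot.camera("side")[:,:,::-1]; cv2.imwrite("pics/t8.png",t); cv2.imwrite("pics/s8.png",s)
S=3
def draw(im,n,x0,y0,w,h):
    b=cv2.resize(im[y0:y0+h,x0:x0+w],None,fx=S,fy=S,interpolation=cv2.INTER_CUBIC)
    for o in(ring((609,-248.4),31,16),ring((609,-248.4),17,126),ring((539.5,-118),22,16),ring((539.5,-118),22,74),rect(np.array((509,-218)),50,50,-.295,16),rect(np.array((509,-218)),50,50,-.295,72),rect(np.array((639.2,-148.2)),70,32,-.295,16),rect(np.array((639.2,-148.2)),70,32,-.295,76)):
        cv2.polylines(b,[np.int32((proj(n,o)-[x0,y0]+.5)*S)],True,(0,0,255),1)
    return cv2.resize(b,(400,380))
cv2.imwrite("pics/c8.png",np.hstack([draw(t,"top",370,100,190,180),draw(s,"side",345,215,180,171)]))
```

```text
down at dz 0.0 dF 3.8417406087531516 [ 609.334 -248.445   61.357] width 28.73193906379336
t 74.725
```

View pics/c8.png

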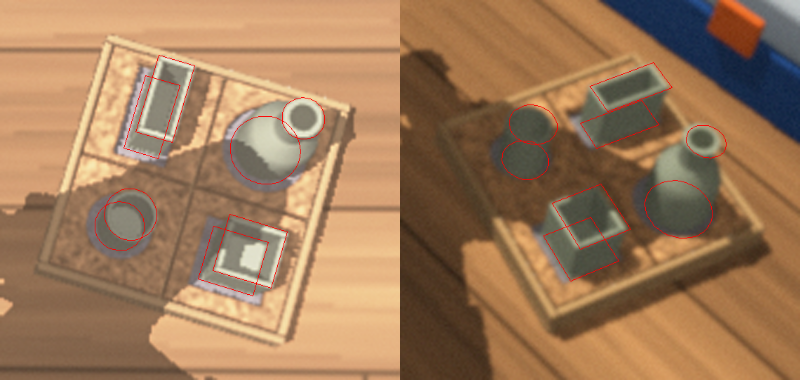

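View pics/s8.png

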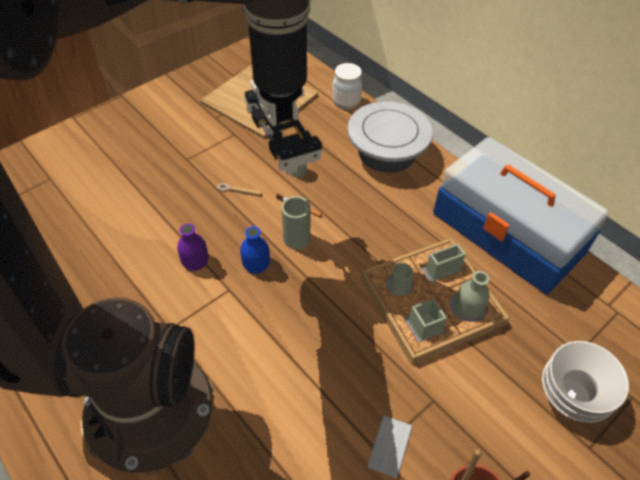

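All four pieces match their predicted upright outlines at the cradle centres in both views. The vase is standing where it was. The mug is partly hidden behind the gripper here, but the previous picture showed it standing untouched. I'll hand the job in.

```bash
python3 -c "
from plant import bot
bot.close_job(); print(bot.read_state()['t'])"
```

```text
the job is handed in; nothing more can be done
the job is handed in; nothing more can be done
```

All four pieces are packed in their own cradles and the job is handed in, at about 77 s of the 115 s allowed. I set down the cup, square cup, oblong holder and flask in that order. Each was lowered until the wrist force showed floor contact, at the expected height for all four, and only then released.

- **Failed grasp:** The first try at the cup closed above it, and a second, diagnostic close missed the same way; the cup did not move. The real finger ends turned out to be 39 mm above the reported TCP. I measured that by touching the bare table with about 15 N, and corrected every height after that.
- **Last checks:** The top and side views show all four pieces upright, their outlines matching the predicted ones to within a few millimetres. The vase stands where it was.
- **Not fully checked:** In the last side view the gripper partly hid the mug. It was last seen standing during the flask lift, and the arm did not go near it afterwards.

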